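# Park the brazing torch and hang up the ear defenders

### The job

Somebody left the ear defenders standing astride the torch rest. First hang them over the horizontal bar, one cup on each side, so that they hang freely by the padded headband. Then lay the brazing torch in its rest, handle down in the wide fork and thin neck down in the narrow fork, and leave the firebrick, jar and brush where they are.

Things in the scene. Friction and masses are not known exactly. Their poses are not given: they have to be found in the camera images.
- ear_defenders: Loose ear defenders, 0.26 kg, an upside-down U 150 high on two cups. Origin on the ground midway between the cups, z up, y from cup to cup; symmetric. Cups 54 (x) x 35 (y) x 70 high, inner faces at y = +-38, outer +-73. A thin band (y = +-65, up to z = 113) slopes in to a black padded crown block 24 (x) x 50 (y), z = 122 to 150: grip it along x, fingertips above z = 124.
- crown_under (a point): Centre of the underside of the ear defenders' crown block, 122 above the bottoms of the cups; this rests on the bar, so fingertips must stay above it. Axes as the ear defenders.
- bar: Fixed hanging bar: a round steel bar 16 in diameter and 260 long, along its own x, on two 16 mm square posts at x = +-125 (156 high, feet 40 x 80 x 8). Origin on the bench below the middle of the bar, z up. 234 clear between the posts, nothing under the bar. The top of the bar is at z = 150.
- bar_top (a point): Middle of the bar, on the top of its surface (150 above the bench); axes as the bar: x along it.
- torch: Loose brazing torch, 0.42 kg, 220 long, lying flat. Origin at the handle's underside, z up, x towards the nozzle. Ribbed aluminium handle 28 wide (y) x 30 high, x = -66 to 40: grip it along y near x = 0. Behind it a brass valve block, x = -94 to -66, 40 wide, knobs to y = +-34. In front a 12 mm round neck at z = 15, straight to x = 78, then bent level to +y; nozzle ends at x = 117, y = 39.
- torch_mid (a point): Point on the axis of the torch handle, at x = 0, 15 above its underside.
- torch_neck (a point): Point on the axis of the torch's thin neck, 56 ahead of torch_mid: the part that lies in the narrow fork.
- rest: Fixed grey steel torch rest: base plate 170 (x) x 60 x 10, origin under its centre, z up, x towards the narrow fork. Two forks open upward, 12 thick in x. Wide: x = -50, slot 34, floor z = 60, flared lips to z = 92, 54 wide outside. Narrow: x = 56, slot 18, floor z = 69, lips to z = 96, 38 outside. Handle goes in the wide slot, neck in the narrow one, valve block behind; 10 mm play each way in x.
- rest_seat (a point): Where torch_mid is when the torch is fully seated: 75 above the bench, over the rest's origin; axes as the rest.
- firebrick: Bystander: pale half firebrick 114 x 114 x 64 high, 0.9 kg, origin at the centre of its underside.
- flux_jar: Bystander: jar 68 in diameter, 85 high, standing; origin at the centre of its underside.
- wire_brush: Bystander: brush 190 long, lying along its own x; origin at its underside.
Mind the look-alikes: they are no part of the job. What is meant by the ear_defenders is not orange, and is the larger of those in its own colour.

How it is judged:
By the outcome, as a careful person would: the job done as asked, in the order asked, and still so for the second after the job is handed in, with the robot touching nothing.
It also fails if it takes over 59 s, if anything falls off the work surface, if the arm or the gripper's body presses on something with over 40 N, if the wrist force passes 120 N, or if a joint passes its speed limit or range.

### The arm

A 6-joint arm with a two-finger parallel gripper is mounted at the origin on the work surface. World frame = base frame: x ahead of the robot, y to its left, z up, the work surface at z = 0. Lengths are in m, angles in degrees, forces in N, time in s.
With the tool pointing down it reaches from about 0.4 to 0.825 m from the base axis. Payload 7 kg.
Tool frame: the origin (TCP) lies midway between the tips of the shut fingers; the grasp point (between the pads) lies r.hold_point_z behind it (r.hold_point_z is the distance from the TCP to the grasp point, in m); z points along the fingers, x is the direction in which the jaws open and shut, and the axes are right-handed (so a half turn about z gives the same grasp; the last joint's range is limited). The gripper opens to 88 mm and grips with 3 to 60 N. Pads are 19 mm wide; open, the fingers measure 130 mm over their backs; the gripper's body (78 mm by 193 mm) begins 47 mm behind the grasp point.
Start: joints at [82.97, 20.546, 0.682, 0, -70.136, -16.507], TCP at [0.27, 0.619, 0.227] pointing down, gripper open.
Joint ranges: [-176.03, 176.03], [-82.01, 121.73], [-58.28, 71.71], [-173.87, 95.51], [-174.79, -0.11], [-173.66, 173.66]. Speed limits (degrees/s): [136.94, 136.94, 172.46, 180, 180, 180].

### API

Orientations are given as [roll, pitch, yaw] about the fixed x, y, z axes, in that order (R = Rz(yaw) Ry(pitch) Rx(roll)).
In Python, from plant import get_state, viewer, close_job, r gives the robot as it stands.
- The arm moves only by the tool apply_moves, never from a script. Its argument "plan" is a list of rows, each a list of 3 entries, a list of its own where there are three numbers: the closure in counts, from 0 (fully open) to 255 (shut), then the shift along the tool's x, y, z in units of 50 mm (1.0 is 50 mm), then the turn about the tool's z in units of 6 degrees (1.0 is 6 degrees). A call has 1 to 12 rows; each row shifts and turns the commanded pose from where the row before left it, along the tool's axes as they then stand; what a row does not reach is not made up. A row lasts 1/8 s, in which the tool goes at most 62.5 mm and 10.7 degrees, less where a joint would pass 70% of its speed; a pose out of reach is approached as far as the arm can. A call is refused whole if a number of a shift passes 1 or a number of a turn 1, either way. A call with a gripper value outside its range is refused whole. The fingers move at their own pace and stop on an object; "squeeze" is the grip in N (left out, the last holds). Time passes only in rows, so rows that do not move let the fingers close. It gives the time, the measured TCP pose, the force and the opening at its end, in the units of the state.
- get_state(): the state, without advancing time (a new reading comes with each control period).
- viewer.capture(name): name is "side" or "top"; returns a dict with "frame" (400x640x3 uint8, blue, green, red), "K" (3x3 intrinsics, pixels), "R" (3x3) and "t" (3): a world point X has camera coordinates R X + t. Camera axes: x right, y down, z forward; pixel columns grow to the right and rows downward; lengths in m; the calibration is good to about 2 mm. A picture is of the moment at which its call begins. There is no depth.
- close_job(): hands the job in, once; it reports no verdict.
The state is a dict: "time_s": time; "joints": joint angles; "qd": joint speeds; "joint_torque": joint torques, N m; "tcp_pos": TCP position; "eef_rot": TCP orientation; "contact_force": force on the tool from outside, world axes, zero at the start; "moment": the same for the moment, N m; "gripper_width": finger opening in m.
Only numpy, scipy, OpenCV 4.12 (cv2) and the standard library are available. Lean on these libraries where they do the work, as an engineer would, in place of code of your own. Each camera call takes 0.05 s, during which the arm holds its last target.

## Working session

There is one attempt and no reset: what is moved stays moved. The work goes in short steps, Python scripts to look and compute and a tool call to move; the robot and the scene stay as the last step left them, time stands still between calls to the robot, and variables do not carry over. Pictures are saved under pics/ and viewed, and the job is handed in when it is done.

Besides the shell and the picture viewer there is one more tool, called after "Call:" as name(argument=value, ...), one argument or row to a line, values as JSON. apply_moves: Moves the arm, as the interface text tells. Its arguments: {"type":"object","properties":{"plan":{"type":"array","items":{"type":"array"}},"squeeze":{"type":"number"}},"required":["plan"]}

```bash
ls; mkdir -p pics; python3 - <<'E'
from plant import get_state, viewer, r
import cv2,pickle
s=get_state()
print({k:s[k] for k in('time_s','tcp_pos','eef_rot','contact_force','gripper_width')}, r.hold_point_z)
for n in('side','top'):
    c=viewer.capture(n); cv2.imwrite(f'pics/{n}0.png',c['frame']); pickle.dump(c,open(f'{n}0.pkl','wb')); print(n,c['K'],c['R'],c['t'])
E
```

```text
pics
{'time_s': 0.0, 'tcp_pos': array([0.26942633, 0.61836212, 0.22563406]), 'eef_rot': array([-1.79989842e+02, -9.44439810e-02, -1.13544376e+02]), 'contact_force': array([-0.25591013,  0.28117482, -0.5101483 ]), 'gripper_width': 0.08784655748743385} 0.0188
side [[385.31277179   0.         315.30256519]
 [  0.         385.31277179 192.78795271]
 [  0.           0.           1.        ]] [[-0.83806246 -0.54531891 -0.01669144]
 [-0.38348935  0.61056737 -0.69292381]
 [ 0.3880557  -0.57431244 -0.72081758]] [0.50027959 0.29000852 0.71947756]
top [[439.61696247   0.         318.67387873]
 [  0.         439.61696247 198.9847376 ]
 [  0.           0.           1.        ]] [[-2.96511535e-02 -9.99554784e-01 -3.32318858e-03]
 [-9.92450073e-01  2.98359160e-02 -1.18965000e-01]
 [ 1.19011185e-01 -2.29350724e-04 -9.92892887e-01]] [0.03152207 0.59908137 1.05919447]
```

View pics/side0.png

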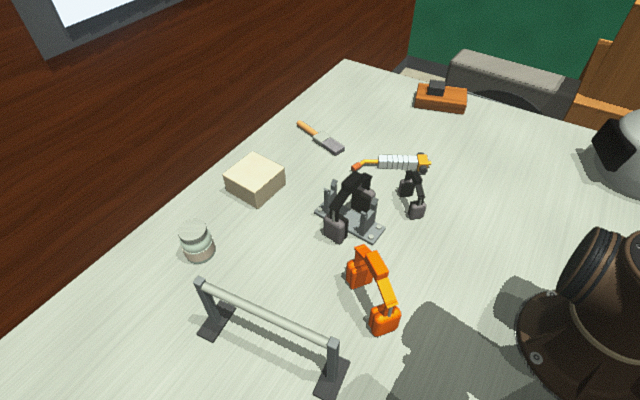

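View pics/top0.png

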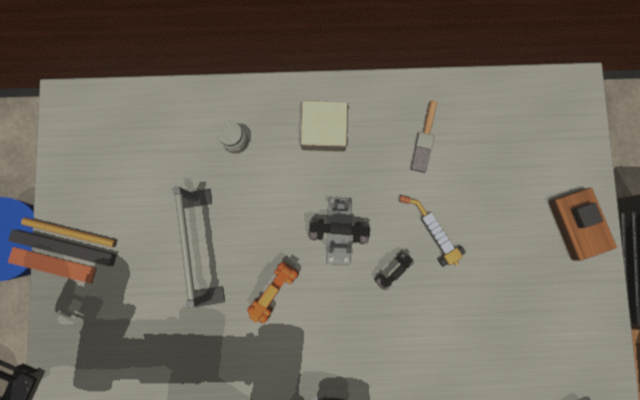

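Side view: rest with dark defenders astride at (350,208), a smaller dark pair near (413,195), orange pair (375,290), torch (395,162), bar (268,312). Top view: dark pair on the rest (340,228), small dark pair (395,270), orange (273,292), torch (438,235), bar (187,245). The one meant is the dark pair at (340,228), since it is not orange and is the larger dark one. I'll confirm with crops.

```bash
python3 - <<'E'
import cv2,numpy as np
t=cv2.imread('pics/top0.png'); s=cv2.imread('pics/side0.png')
a=cv2.resize(t[180:300,290:480],None,fx=4,fy=4,interpolation=cv2.INTER_CUBIC)
cv2.imwrite('pics/topcrop.png',a)
b=cv2.resize(s[140:260,290:450],None,fx=5,fy=5,interpolation=cv2.INTER_CUBIC)
cv2.imwrite('pics/sidecrop.png',b)
c=cv2.resize(t[170:320,150:310],None,fx=4,fy=4,interpolation=cv2.INTER_CUBIC)
cv2.imwrite('pics/barcrop.png',c)
d=cv2.resize(s[265:400,185:360],None,fx=4,fy=4,interpolation=cv2.INTER_CUBIC)
cv2.imwrite('pics/barside.png',d)
E
```

```text
(no output)
```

View pics/topcrop.png

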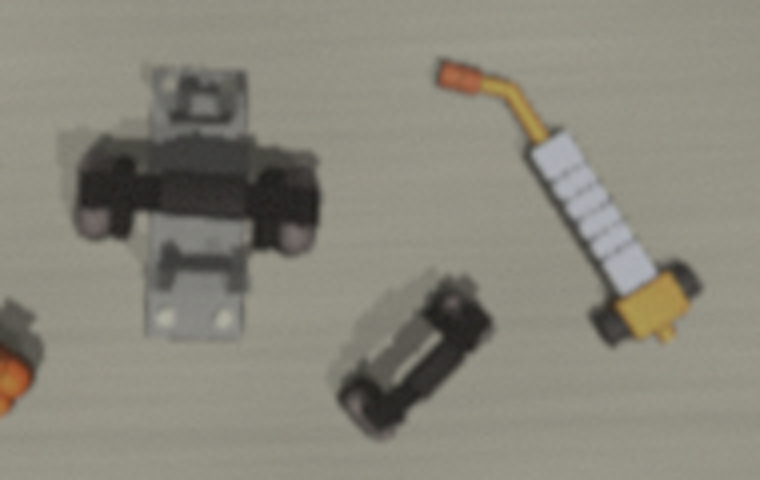

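View pics/sidecrop.png

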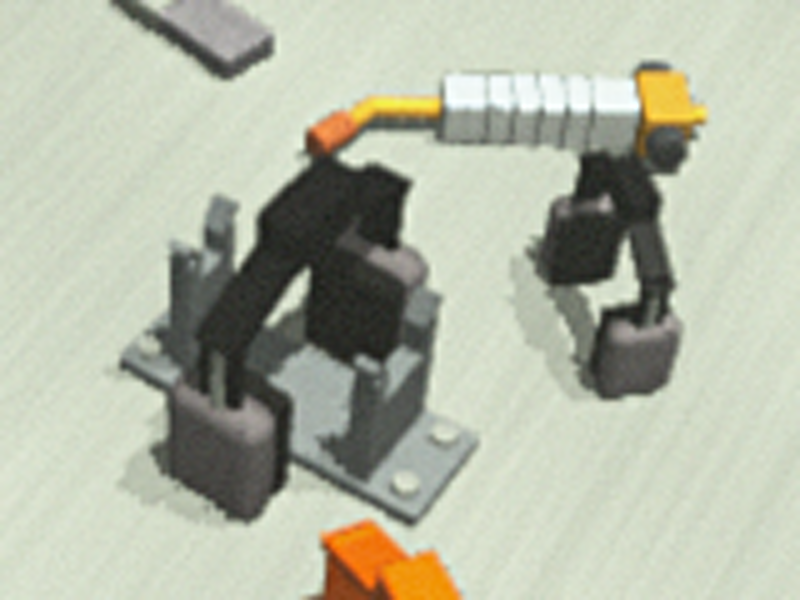

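View pics/barcrop.png

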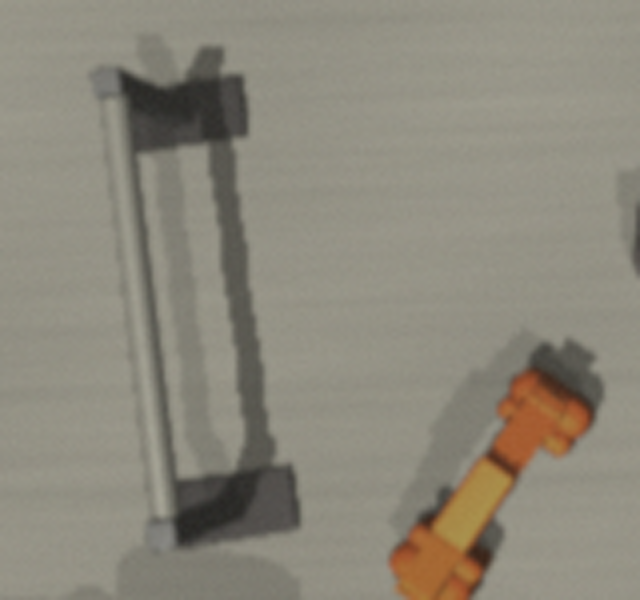

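View pics/barside.png

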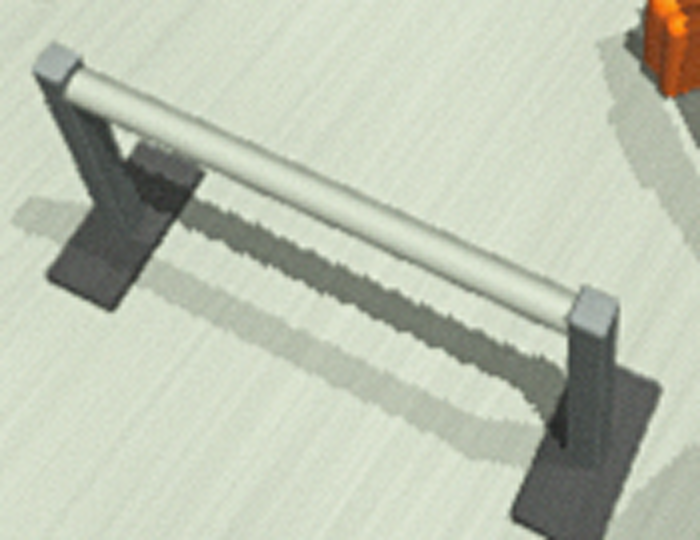

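The crops confirm it: the dark pair astride the rest is clearly larger than the dark one at (395,270). Next I'll boost the contrast on the parts to measure.

```bash
cat > h.py <<'E'
import pickle,numpy as np,cv2
def load(n): return pickle.load(open(n+'.pkl','rb'))
def ray(c,p):
    d=c['R'].T@np.linalg.inv(c['K'])@np.array([p[0],p[1],1.]); return -c['R'].T@c['t'], d/np.linalg.norm(d)
def plane(c,p,z):
    o,d=ray(c,p); return o+d*(z-o[2])/d[2]
def tri(cs,ps,ct,pt):
    o1,d1=ray(cs,ps);o2,d2=ray(ct,pt)
    a=np.linalg.lstsq(np.c_[d1,-d2],o2-o1,rcond=None)[0]
    p,q=o1+a[0]*d1,o2+a[1]*d2
    return (p+q)/2,np.linalg.norm(p-q)
def proj(c,X):
    x=c['K']@(c['R']@np.asarray(X,float)+c['t']); return x[:2]/x[2]
def crop(c,x0,y0,x1,y1,s,name,gain=1,off=0):
    f=c['frame'][y0:y1,x0:x1].astype(float)*gain+off
    f=cv2.resize(np.clip(f,0,255).astype(np.uint8),None,fx=s,fy=s,interpolation=cv2.INTER_CUBIC)
    for i in range(0,x1-x0,10): cv2.putText(f,str(x0+i),(i*s,10),0,.35,(0,0,255),1); cv2.line(f,(i*s,12),(i*s,18),(0,0,255),1)
    for i in range(10,y1-y0,10): cv2.putText(f,str(y0+i),(0,i*s+4),0,.35,(0,0,255),1); cv2.line(f,(24,i*s),(30,i*s),(0,0,255),1)
    cv2.imwrite(name,f)
E
python3 - <<'E'
from h import *
cs,ct=load('side0'),load('top0')
crop(ct,305,190,375,270,7,'pics/t_ear.png',2.5,-20)
crop(cs,310,165,400,245,7,'pics/s_ear.png',2.5,-20)
for a,b in(((199.3,279.8),(176.3,190)),((333.4,342),(189.8,303))): print(tri(cs,a,ct,b))
E
```

```text
(array([0.61522899, 0.32996381, 0.15456413]), np.float64(0.00010246078572347931))
(array([0.36749113, 0.29848614, 0.15444058]), np.float64(0.0005216612242013135))
```

View pics/t_ear.png

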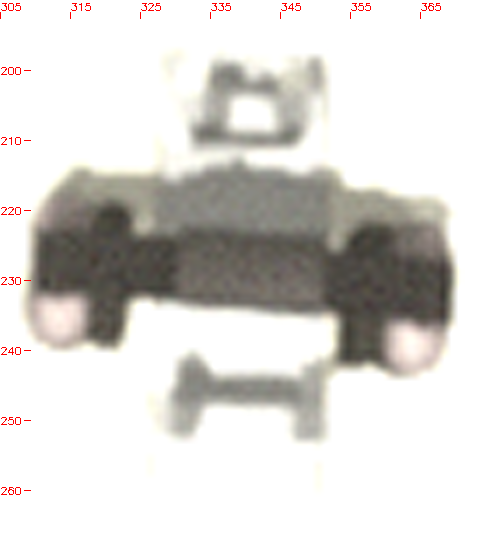

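View pics/s_ear.png

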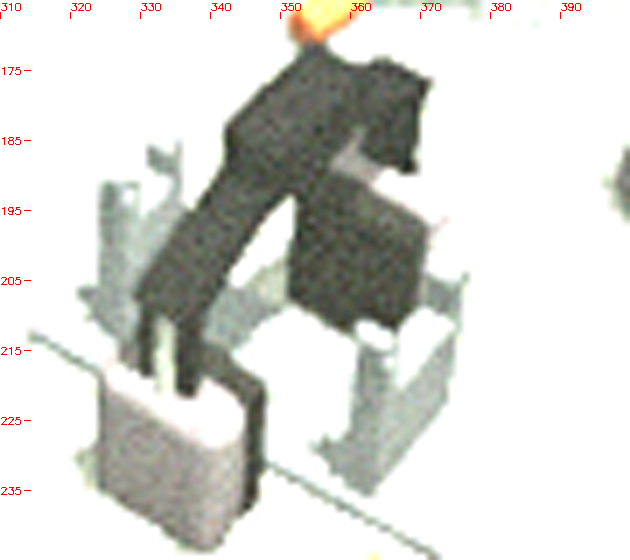

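```bash
python3 - <<'E'
from h import *
cs,ct=load('side0'),load('top0')
crop(cs,325,160,385,220,10,'pics/s_ear2.png',5,-60)
P=lambda u,v,s,x0,y0:((u+.5)/s-.5+x0,(v+.5)/s-.5+y0)
for a,b in(((230,120),(180,232)),((316,45),(328,238))): print(tri(cs,P(*a,7,310,165),ct,P(*b,7,305,190)))
for b in((180,232),(328,238),(180,302),(326,312)):
  X=plane(ct,P(*b,7,305,190),.15); print(X,proj(cs,X))
crop(ct,395,190,470,270,8,'pics/t_torch.png')
crop(cs,345,145,440,185,8,'pics/s_torch.png')
crop(ct,320,190,360,270,7,'pics/t_rest.png')
crop(cs,310,170,390,250,7,'pics/s_rest.png')
E
```

```text
(array([ 0.53210951, -0.01067912,  0.14890047]), np.float64(0.0007770219946251169))
(array([ 0.52862854, -0.05795194,  0.14469315]), np.float64(0.001736771265553814))
[ 0.5323893  -0.01048386  0.15      ] [342.10581079 181.33256725]
[ 0.5290935  -0.05720376  0.15      ] [354.10789376 169.31223232]
[ 0.51029879 -0.00975908  0.15      ] [350.96735691 185.42063655]
[ 0.50578158 -0.0556744   0.15      ] [363.14978234 173.56598759]
```

View pics/s_ear2.png

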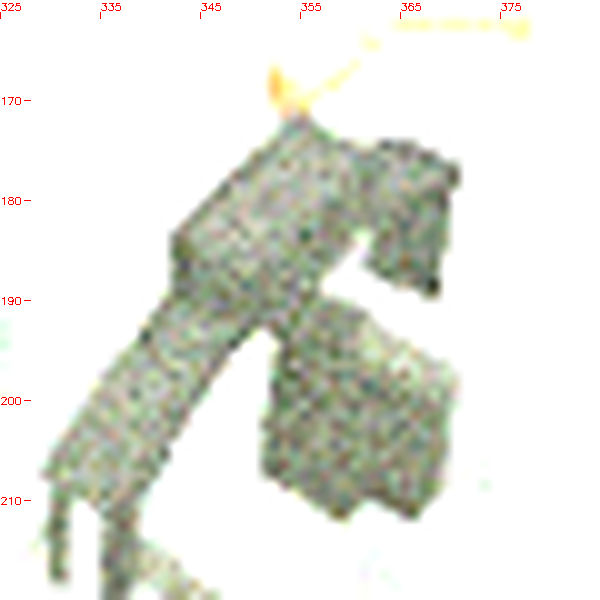

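View pics/t_torch.png

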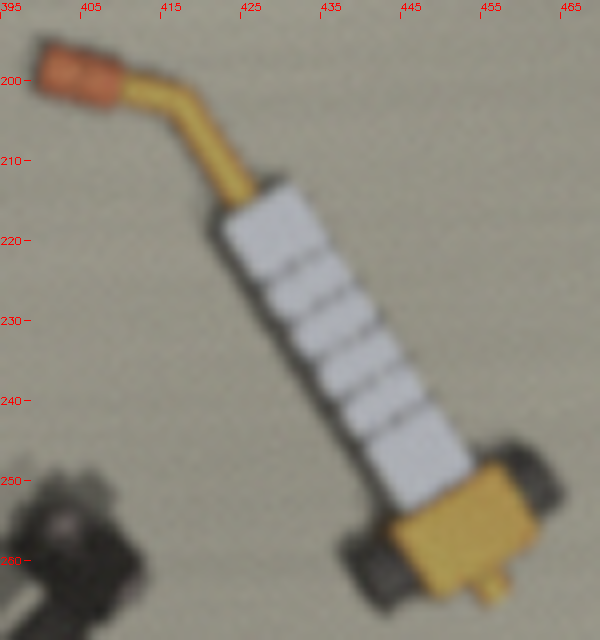

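View pics/s_torch.png

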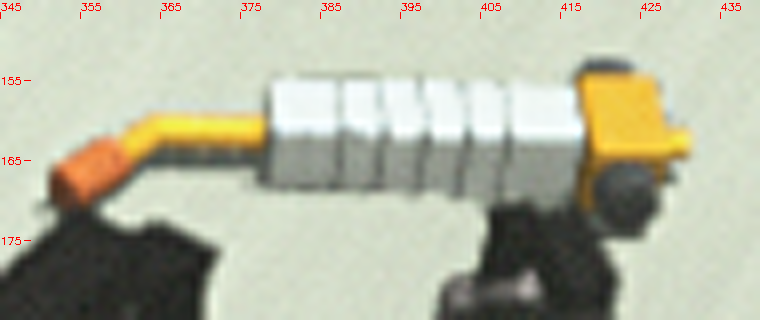

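View pics/t_rest.png

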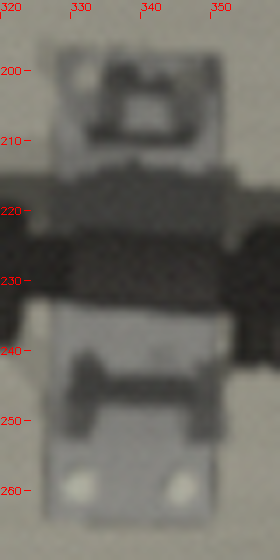

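View pics/s_rest.png

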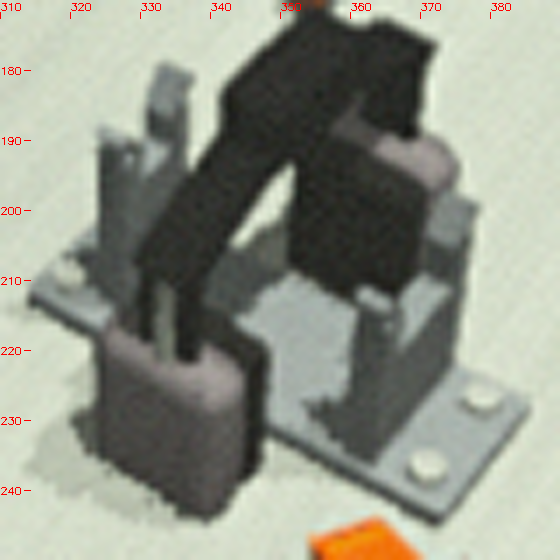

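```bash
python3 - <<'E'
from h import *
cs,ct=load('side0'),load('top0')
P=lambda u,v,s,x0,y0:((u+.5)/s-.5+x0,(v+.5)/s-.5+y0)
print('torch')
T=[]
for b,a in(((288,185),(272,80)),((222,225),(268,133)),((472,465),(580,88)),((408,507),(585,140))):
  pa,pb=P(*a,8,345,145),P(*b,8,395,190)
  print(tri(cs,pa,ct,pb), plane(ct,pb,.03)); T.append(plane(ct,pb,.03))
f=(T[0]+T[1])/2;bk=(T[2]+T[3])/2;d=f-bk
print('mid',bk+d*66/106,'len',np.linalg.norm(d),'w',np.linalg.norm(T[0]-T[1]),'yaw',np.degrees(np.arctan2(d[1],d[0])), np.degrees(np.arctan2((T[0]-T[2])[1],(T[0]-T[2])[0])),np.degrees(np.arctan2((T[1]-T[3])[1],(T[1]-T[3])[0])))
print('rest')
Q=[]
for b,a in(((57,47),(28,298)),((217,47),None),((215,523),(528,405)),((42,520),(440,520))):
  pb=P(*b,7,320,190); Q.append(plane(ct,pb,.01)); print(Q[-1], tri(cs,P(*a,7,310,170),ct,pb) if a else '', plane(cs,P(*a,7,310,170),.01) if a else '')
print('c',sum(Q)/4)
print('forks top view, lips z .096/.092')
for b,z in(((90,137),.096),((196,140),.096),((68,440),.092),((222,440),.092)): print(plane(ct,P(*b,7,320,190),z))
print('small ear cups'); 
for p in((405,256),(385,281)): print(plane(ct,p,.07))
E
```

```text
torch
(array([ 0.55836602, -0.26398806,  0.02950365]), np.float64(0.0013948770260319458)) [ 0.55768506 -0.26413748  0.03      ]
(array([ 0.54780014, -0.24321594,  0.02550344]), np.float64(0.003614598921855077)) [ 0.54582651 -0.24287765  0.03      ]
(array([ 0.46856171, -0.31638944,  0.02863002]), np.float64(0.001784487001136229)) [ 0.46939918 -0.31565478  0.03      ]
(array([ 0.45695849, -0.29655183,  0.02506286]), np.float64(0.0002636265942973566)) [ 0.45713787 -0.2951088   0.03      ]
mid [ 0.51836437 -0.27308274  0.03      ] len 0.1025715881295277 w 0.024343486629310008 yaw 30.380276454321496 30.264767888858003 30.494989925032655
rest
[ 0.60908958 -0.00964377  0.01      ] (array([ 0.60938816, -0.01009925,  0.00292234]), np.float64(0.0013214337521466933)) [ 0.60528433 -0.00528933  0.01      ]
[ 0.60733619 -0.06792738  0.01      ]  
[ 0.43580792 -0.06064118  0.01      ] (array([ 0.4364806 , -0.06070822,  0.00383688]), np.float64(0.0018490301345698138)) [ 0.43574195 -0.05548205  0.01      ]
[0.43869961 0.00119938 0.01      ] (array([0.43905774, 0.00134894, 0.00764153]), np.float64(0.0009167169237974291)) [0.43886083 0.00319633 0.01      ]
c [ 0.52273332 -0.03425324  0.01      ]
forks top view, lips z .096/.092
[ 0.5675787  -0.01790554  0.096     ]
[ 0.56550509 -0.05337232  0.096     ]
[ 0.46702601 -0.00733921  0.092     ]
[ 0.46550804 -0.05852061  0.092     ]
small ear cups
[ 0.45323378 -0.18717574  0.07      ]
[ 0.39621834 -0.13695623  0.07      ]
```

```bash
python3 - <<'E'
from h import *
cs,ct=load('side0'),load('top0')
crop(ct,370,240,420,295,10,'pics/t_sm.png',2.5,-20)
crop(cs,390,160,435,225,9,'pics/s_sm.png',2.5,-20)
E
```

```text
(no output)
```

View pics/t_sm.png

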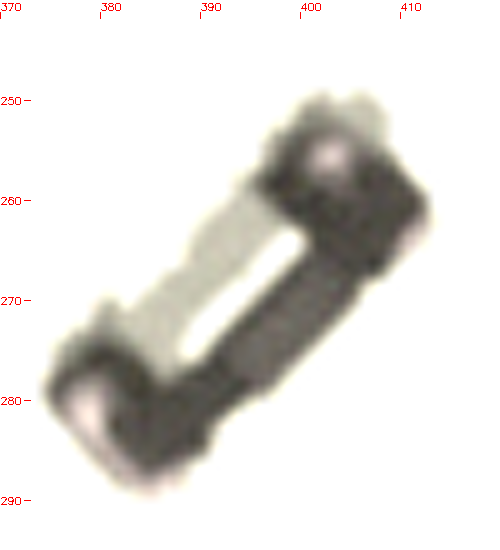

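View pics/s_sm.png

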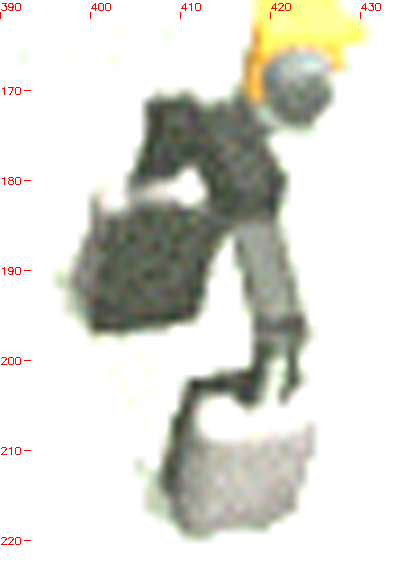

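```bash
python3 - <<'E'
from h import *
cs,ct=load('side0'),load('top0')
print(tri(cs,(415.5,174),ct,(397,271)))
m=np.array([.5184,-.2731]);u=np.array([np.cos(np.radians(120.4)),np.sin(np.radians(120.4))]);v=np.array([-u[1],u[0]])
for p in((412.5,260.5),(407,268),(411,263),(396.5,258)):
  for z in(.05,.085):
    X=plane(ct,p,z)[:2]; print(p,z,X,'along',(X-m)@u,'perp',(X-m)@v)
E
```

```text
(array([ 0.42054229, -0.15989059,  0.1079889 ]), np.float64(0.00011485987491901734))
(412.5, 260.5) 0.05 [ 0.44161923 -0.20852404] along 0.0945513078519051 perp 0.0335468448895617
(412.5, 260.5) 0.085 [ 0.44252658 -0.20126986] along 0.100348985554935 perp 0.029093385669061195
(407, 268) 0.05 [ 0.42411855 -0.19429116] along 0.11568329984246103 perp 0.04143910715744321
(407, 268) 0.085 [ 0.42559673 -0.18750123] along 0.1207917032009048 perp 0.036728221476416516
(411, 263) 0.05 [ 0.43575424 -0.20457746] along 0.1009231701727139 perp 0.03660837632783986
(411, 263) 0.085 [ 0.43685289 -0.19745201] along 0.10651301317530805 perp 0.032055057374452266
(396.5, 258) 0.05 [ 0.44874377 -0.1702093 ] along 0.12399304084350114 perp 0.008013286548010909
(396.5, 258) 0.085 [ 0.44941873 -0.16420486] along 0.128830400597313 perp 0.004392670094945178
```

The large dark crown is centred near (0.519, −0.033), top at about 0.149. The bar runs through (0.491, 0.314) at yaw 7.2°. The rest is at (0.522, −0.034), and the torch mid is at (0.518, −0.273), yaw 30.4°. The small dark pair is 0.108 high and stands close to where the gripper body will be at the torch. I'll move over the ear defenders first.

Call:
apply_moves(
  plan=[
    [0,[0.7,-0.7,0],0],
    [0,[0.8,-0.78,0],0],
    [0,[0.8,-0.78,0],0],
    [0,[0.8,-0.78,0],0],
    [0,[0.8,-0.78,0],0],
    [0,[0.8,-0.78,0],0],
    [0,[0.8,-0.78,0],0],
    [0,[0.8,-0.78,0],0],
    [0,[0.8,-0.78,0],0],
    [0,[0.8,-0.78,0],0],
    [0,[0.8,-0.78,0],0],
    [0,[0.8,-0.78,0],0],
  ],
  squeeze=25,
)

```text
time_s: 1.6
tcp_pos: [0.5055, -0.0037, 0.2266]
eef_rot: [-180.0, 0.0, -113.5]
contact_force: [0.7, 0.4, 0.3]
gripper_width: 0.0879
```

Call:
apply_moves(
  plan=[
    [0,[0,0,0],1],
    [0,[0,0,0],1],
    [0,[0,0,0],1],
    [0,[0,0,0],1],
    [0,[0,0,0],1],
    [0,[0,0,0],1],
    [0,[0,0,0],1],
    [0,[0,0,0],1],
    [0,[0,0,0],1],
    [0,[0,0,0],1],
    [0,[0,0,0],1],
    [0,[0,0,0],0.9],
  ],
)

```text
time_s: 3.1
tcp_pos: [0.505, -0.002, 0.2263]
eef_rot: [-180.0, -0.0, 174.9]
contact_force: [0.8, 0.3, -0.3]
gripper_width: 0.088
```

Call:
apply_moves(
  plan=[
    [0,[-0.35,-0.6,0],0],
    [0,[0,0,0.5],0],
    [0,[0,0,0.5],0],
    [0,[0,0,0],0],
  ],
)

```text
time_s: 3.6
tcp_pos: [0.5186, -0.0337, 0.1748]
eef_rot: [-179.9, -0.2, 175.0]
contact_force: [0.3, 0.1, 0.6]
gripper_width: 0.0877
```

```bash
python3 - <<'E'
from h import *
from plant import viewer
cs=viewer.capture('side');ct=viewer.capture('top')
crop(cs,300,120,400,230,6,'pics/s1.png',1.6,0); cv2.imwrite('pics/t1.png',ct['frame'])
E
```

```text
(no output)
```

View pics/s1.png

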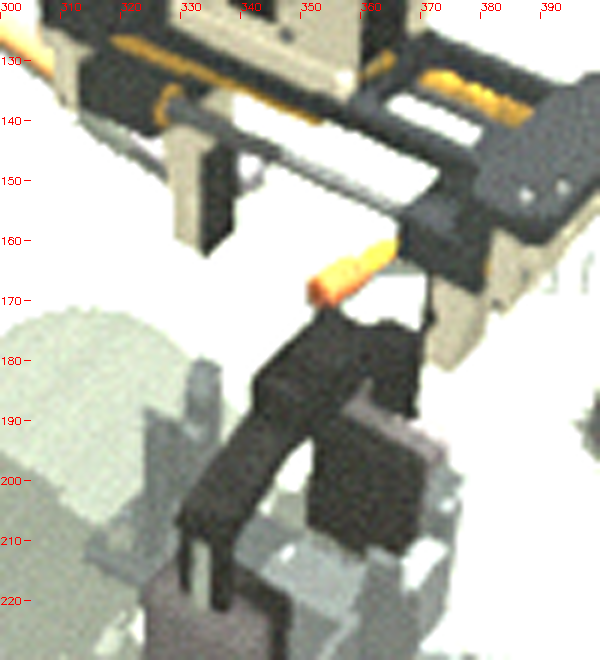

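View pics/t1.png

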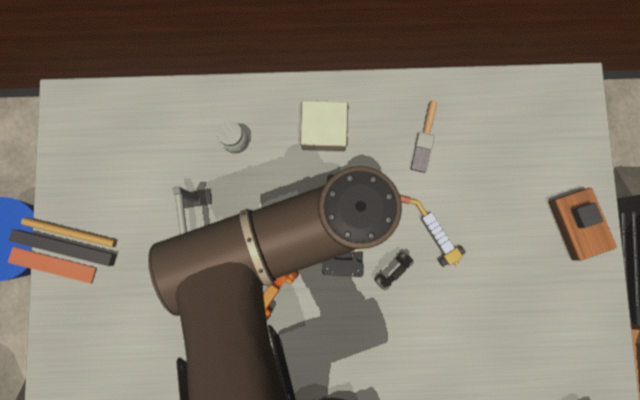

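Side view: the open fingertips at (332,162) and (371,181) bracket the crown at (352,178). I'll descend and grip.

Call:
apply_moves(
  plan=[
    [0,[0,0,0.45],0],
    [0,[0,0,0.46],0],
    [0,[0,0,0],0],
    [255,[0,0,0],0],
    [255,[0,0,0],0],
    [255,[0,0,0],0],
    [255,[0,0,0],0],
    [255,[0,0,0],0],
    [255,[0,0,0],0],
  ],
  squeeze=25,
)

```text
time_s: 4.82
tcp_pos: [0.5201, -0.0334, 0.131]
eef_rot: [-180.0, -0.0, 175.1]
contact_force: [-0.9, -0.1, -0.4]
gripper_width: 0.0332
```

Call:
apply_moves(
  plan=[
    [255,[0,0,0],0],
    [255,[0,0,0],0],
    [255,[0,0,0],0],
    [255,[0,0,0],0],
    [255,[0,0,-0.3],0],
    [255,[0,0,-0.3],0],
    [255,[0,0,0],0],
  ],
)

```text
time_s: 5.7
tcp_pos: [0.5213, -0.0331, 0.163]
eef_rot: [179.9, 0.2, 175.1]
contact_force: [0.4, 0.3, -3.9]
gripper_width: 0.0237
```

```bash
python3 - <<'E'
from h import *
from plant import viewer
cs=viewer.capture('side')
crop(cs,300,100,420,250,4,'pics/s2.png',1.6,0)
E
```

```text
(no output)
```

View pics/s2.png

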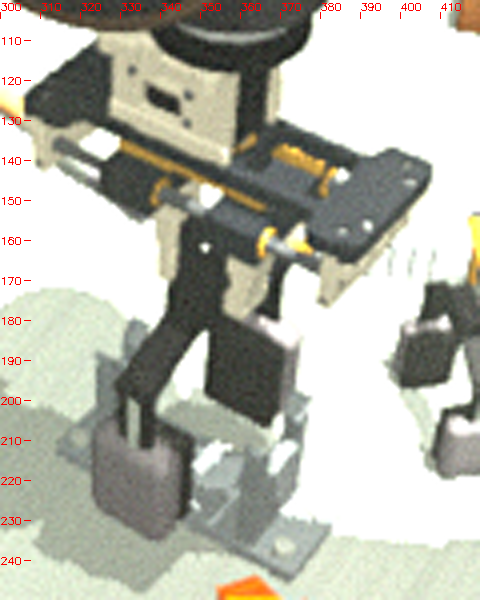

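The ear defenders are held (23.7 mm opening, cups off the bench). Next I lift, turn to the bar's yaw and carry them across.

Call:
apply_moves(
  plan=[
    [255,[0,0,-0.7],0],
    [255,[0,0,-0.7],0],
    [255,[0,0,-0.7],0],
    [255,[0,0,-0.7],0],
    [255,[0,0,-0.65],0],
    [255,[0,0,0],-0.7],
    [255,[0,0,0],-0.7],
    [255,[0,0,0],-0.6],
    [255,[0,0,0],0],
  ],
)

```text
time_s: 6.88
tcp_pos: [0.5198, -0.0333, 0.333]
eef_rot: [180.0, -0.1, -173.0]
contact_force: [0.1, 0.3, -2.7]
gripper_width: 0.0238
```

Call:
apply_moves(
  plan=[
    [255,[0,0.3,0],0],
    [255,[0,0.7,0],0],
    [255,[0,0.75,0],0],
    [255,[0,0.75,0],0],
    [255,[0,0.75,0],0],
    [255,[0,0.75,0],0],
    [255,[0,0.75,0],0],
    [255,[0,0.75,0],0],
    [255,[0,0.7,0],0],
    [255,[-0.25,0.5,0],0],
    [255,[0,0.2,0],0],
    [255,[0,0,0],0],
  ],
)

```text
time_s: 8.38
tcp_pos: [0.4895, 0.3112, 0.3331]
eef_rot: [-180.0, -0.0, -172.9]
contact_force: [-0.3, -0.3, -2.7]
gripper_width: 0.0238
```

Call:
apply_moves(
  plan=[
    [255,[0,0.06,0.5],0],
    [255,[0,0,0],0],
    [255,[0,0,0],0],
  ],
)

```text
time_s: 8.75
tcp_pos: [0.49, 0.3131, 0.3096]
eef_rot: [180.0, 0.1, -173.0]
contact_force: [-0.5, -0.8, -3.1]
gripper_width: 0.024
```

```bash
python3 - <<'E'
from h import *
from plant import viewer,get_state
print(get_state()['tcp_pos'])
cs=viewer.capture('side');ct=viewer.capture('top')
crop(cs,190,200,350,380,3,'pics/s3.png',1.5,0)
crop(ct,110,160,270,330,3,'pics/t3.png',1.5,0)
E
```

```text
[0.4900184  0.31305184 0.30964284]
```

View pics/s3.png

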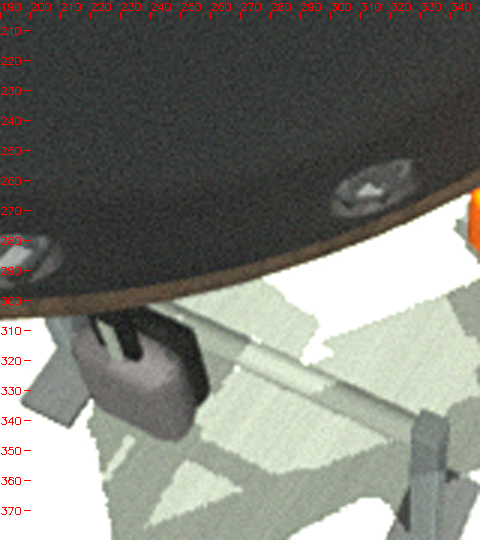

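View pics/t3.png

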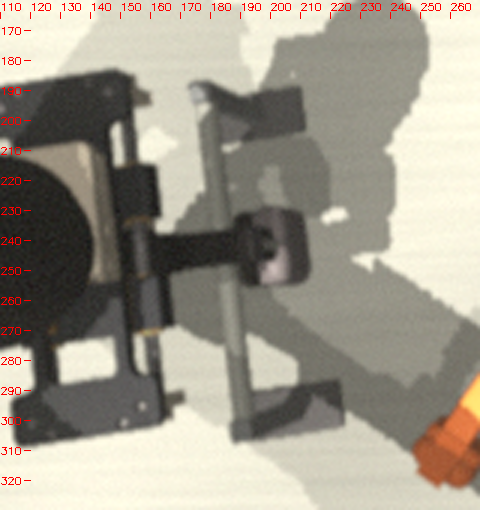

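Both views show one cup on each side of the bar: the left cup beyond it and the right cup at (197,242) in the top view. Going down.

Call:
apply_moves(
  plan=[
    [255,[0,0.02,0.5],0],
    [255,[0,0,0.6],0],
    [255,[0,0,0.6],0],
    [255,[0,0,0.6],0],
    [255,[0,0,0.4],0],
    [255,[0,0,0.13],0],
    [255,[0,0,0],0],
  ],
)

```text
time_s: 9.72
tcp_pos: [0.49, 0.3147, 0.1677]
eef_rot: [180.0, 0.0, -172.9]
contact_force: [0.5, 0.1, -1.7]
gripper_width: 0.0241
```

Call:
apply_moves(
  plan=[
    [255,[0,0,0.04],0],
    [255,[0,0,0],0],
    [255,[0,0,0],0],
  ],
)

```text
time_s: 10.1
tcp_pos: [0.4898, 0.3147, 0.1655]
eef_rot: [180.0, 0.0, -172.9]
contact_force: [-0.1, 0.2, -2.2]
gripper_width: 0.024
```

Call:
apply_moves(
  plan=[
    [255,[0,0,0.06],0],
    [255,[0,0,0],0],
  ],
)

```text
time_s: 10.35
tcp_pos: [0.4895, 0.3144, 0.1618]
eef_rot: [-180.0, -0.0, -172.9]
contact_force: [-0.2, -0.3, -2.9]
gripper_width: 0.0236
```

Call:
apply_moves(
  plan=[
    [255,[0,0,0.04],0],
    [255,[0,0,0],0],
  ],
)

```text
time_s: 10.6
tcp_pos: [0.4895, 0.3145, 0.1598]
eef_rot: [-180.0, -0.0, -172.9]
contact_force: [0.1, 0.8, -1.9]
gripper_width: 0.0237
```

Call:
apply_moves(
  plan=[
    [255,[0,0,0.03],0],
    [255,[0,0,0],0],
  ],
)

```text
time_s: 10.85
tcp_pos: [0.4898, 0.3146, 0.159]
eef_rot: [180.0, 0.0, -172.9]
contact_force: [-2.3, -1.0, 0.9]
gripper_width: 0.024
```

```bash
python3 - <<'E'
from h import *
from plant import viewer
ct=viewer.capture('top');cs=viewer.capture('side')
crop(ct,130,190,250,310,5,'pics/t4.png',2,0)
crop(cs,190,230,350,380,4,'pics/s4.png',1.8,0)
E
```

```text
(no output)
```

View pics/t4.png

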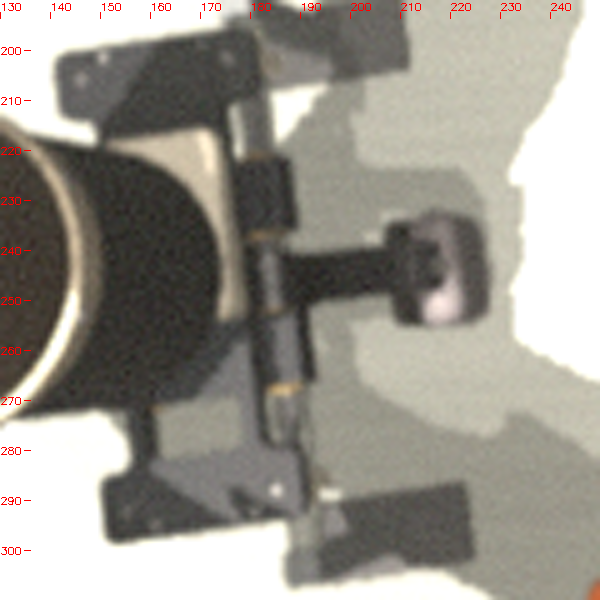

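View pics/s4.png

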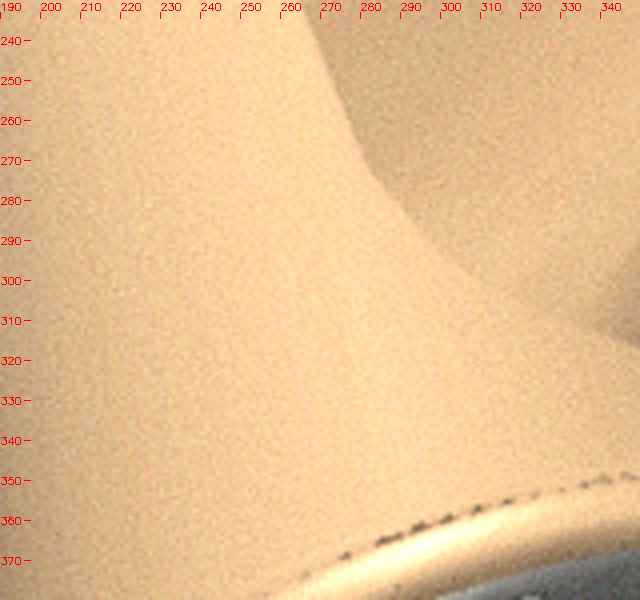

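Top view shows the right cup beside the bar at (217,245), and the force changed sign at TCP 0.159, which is the expected contact height. The arm blocks the side view. I'll press lightly, then release.

Call:
apply_moves(
  plan=[
    [255,[0,0,0.02],0],
    [255,[0,0,0],0],
    [150,[0,0,0],0],
    [100,[0,0,0],0],
    [60,[0,0,0],0],
    [0,[0,0,0],0],
    [0,[0,0,0],0],
    [0,[0,0,0],0],
  ],
  squeeze=10,
)

```text
time_s: 11.95
tcp_pos: [0.4896, 0.3145, 0.1575]
eef_rot: [-180.0, -0.0, -172.9]
contact_force: [-0.1, 0.1, -0.2]
gripper_width: 0.0782
```

Call:
apply_moves(
  plan=[
    [0,[0,0,0],0],
    [0,[0,0,-0.3],0],
    [0,[0,0,-0.6],0],
    [0,[0,0,-0.8],0],
    [0,[0,0,-0.8],0],
    [0,[0,0,-0.4],0],
  ],
)

```text
time_s: 12.7
tcp_pos: [0.4903, 0.3149, 0.3066]
eef_rot: [179.9, 0.2, -172.9]
contact_force: [-0.1, 0.6, -1.1]
gripper_width: 0.0877
```

Call:
apply_moves(
  plan=[
    [0,[0.06,-0.6,0],0],
    [0,[0.06,-1,0],0],
    [0,[0.06,-1,0],0],
    [0,[0.06,-1,0],0],
    [0,[0.06,-1,0],0],
    [0,[0.06,-1,0],0],
    [0,[0.06,-1,0],0],
    [0,[0.06,-1,0],0],
    [0,[0.06,-1,0],0],
    [0,[0.06,-1,0],0],
    [0,[0.06,-1,0],0],
    [0,[0.06,-1,0],0],
  ],
)

```text
time_s: 14.2
tcp_pos: [0.524, -0.2677, 0.3028]
eef_rot: [180.0, -0.0, -173.0]
contact_force: [-0.1, 0.9, -0.9]
gripper_width: 0.088
```

Call:
apply_moves(
  plan=[
    [0,[0,0,0],1],
    [0,[0,0,0],1],
    [0,[0,0,0],1],
    [0,[0,0,0],1],
    [0,[0,0,0],1],
    [0,[0,0,0],1],
    [0,[0,0,0],1],
    [0,[0,0,0],1],
    [0,[0,0,0],1],
    [0,[0,0,0],1],
    [0,[0,0,0],1],
    [0,[0,0,0],0.1],
  ],
)

```text
time_s: 15.7
tcp_pos: [0.5243, -0.2659, 0.3027]
eef_rot: [-180.0, -0.0, 120.4]
contact_force: [-0.1, 0.6, 1.2]
gripper_width: 0.0876
```

```bash
python3 - <<'E'
from h import *
from plant import viewer,get_state
s=get_state();print(s['tcp_pos'],s['eef_rot'],s['joints'])
ct=viewer.capture('top');cs=viewer.capture('side')
pickle.dump(ct,open('top5.pkl','wb'));pickle.dump(cs,open('side5.pkl','wb'))
cv2.imwrite('pics/t5.png',ct['frame']);cv2.imwrite('pics/s5.png',cs['frame'])
E
```

```text
[ 0.52425417 -0.26588825  0.30267369] [-1.79986983e+02 -1.50992356e-02  1.20445224e+02] [-7.85194751e+00  1.01017839e+01 -3.66797854e+00 -3.89472089e-03
 -7.62498106e+01 -5.17019005e+01]
```

View pics/t5.png

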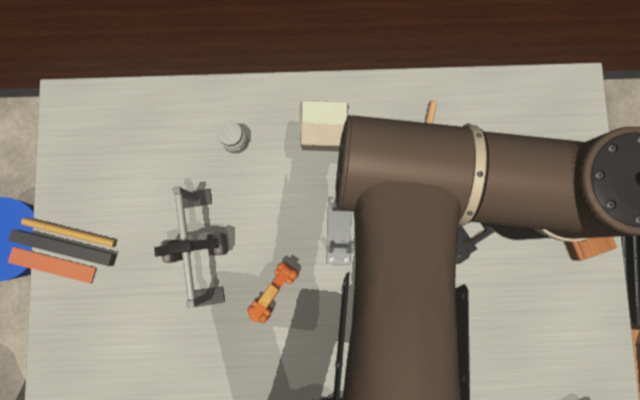

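View pics/s5.png

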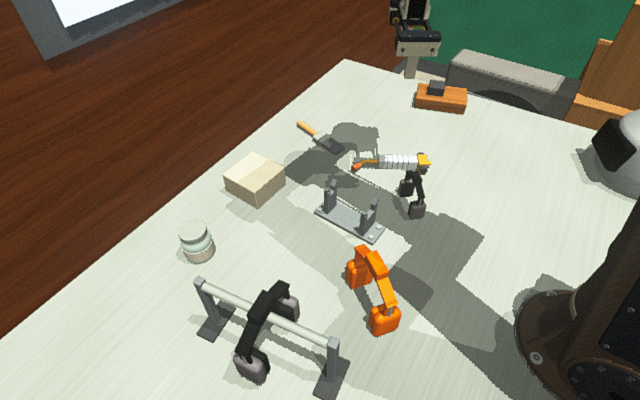

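Ear defenders hang freely over the bar, cups either side (side view: crown at (268,300)). The side view now shows the bare rest, so I'll refine the rest and torch measurements.

```bash
python3 - <<'E'
from h import *
cs,ct=load('side5'),load('top5')
crop(cs,310,175,390,245,9,'pics/s_rest5.png',1.1)
crop(ct,320,190,360,270,7,'pics/t_rest5.png',1.5)
E
```

```text
(no output)
```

View pics/s_rest5.png

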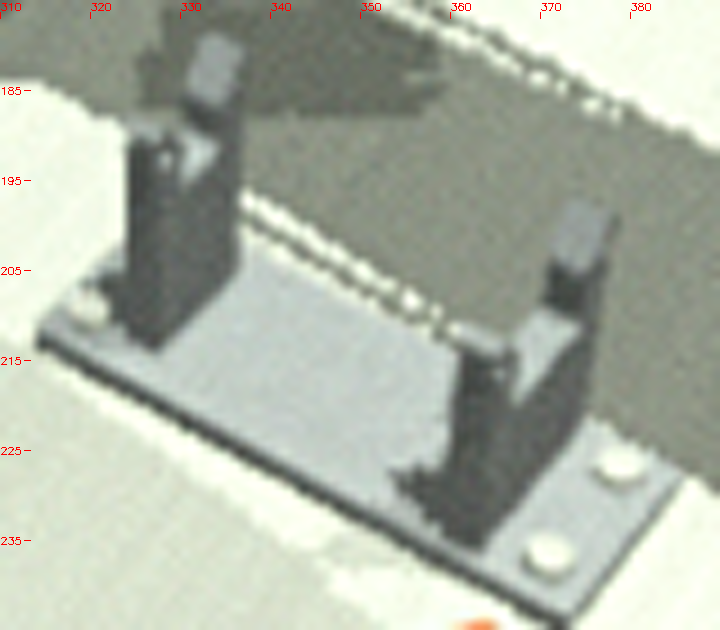

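View pics/t_rest5.png

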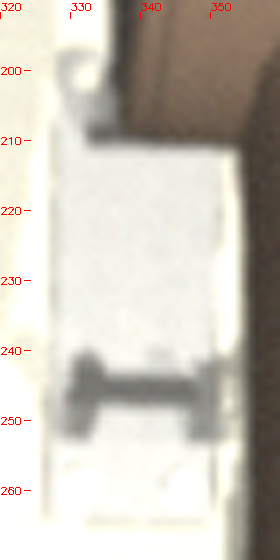

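```bash
python3 - <<'E'
from h import *
cs,ct=load('side5'),load('top0')
P=lambda u,v,s,x0,y0:((u+.5)/s-.5+x0,(v+.5)/s-.5+y0)
S=lambda u,v:P(u,v,9,310,175); T=lambda u,v:P(u,v,7,320,190)
for n,a,b in(('bolt near y-',(620,463),(183,487)),('bolt near y+',(550,555),(80,485)),('bolt far y+',(88,306),(84,75)),('corner near y+',(568,616),(42,520)),('corner near y-',(683,480),(215,523)),('corner far y+',(40,333),(57,47)),
 ):
  print(n,tri(cs,S(*a),ct,T(*b)),plane(cs,S(*a),.012)[:2],plane(ct,T(*b),.012)[:2])
print('lips side')
# wide fork: y+ tip top centre, y- tip ; narrow
for a,z in(((483,338),.092),((585,235),.092),((155,133),.096),((217,65),.096)): print(plane(cs,S(*a),z))
print('floor centre line, wide front/back'); 
for a,z in(((548,340),.06),((200,148),.069)): print(plane(cs,S(*a),z))
E
```

```text
bolt near y- (array([ 0.44950473, -0.04929109,  0.01264393]), np.float64(0.001195269533633205)) [ 0.45022982 -0.04954891] [ 0.44893985 -0.04955566]
bolt near y+ (array([ 0.45120167, -0.01255403,  0.0124285 ]), np.float64(0.000988895031293769)) [ 0.45177375 -0.01266537] [ 0.45073873 -0.01275651]
bolt far y+ (array([ 0.59765937, -0.01916067,  0.01473123]), np.float64(0.0007054665812796743)) [ 0.59865759 -0.02132234] [ 0.59829157 -0.01908069]
corner near y+ (array([0.43899179, 0.00132085, 0.01097263]), np.float64(0.0005744911126925491)) [0.43898527 0.00216448] [0.43875484 0.00122216]
corner near y- (array([ 0.43590133, -0.06103021,  0.00222823]), np.float64(0.0007060389667195308)) [ 0.43373393 -0.05321247] [ 0.43586834 -0.06050728]
corner far y+ (array([ 0.60866903, -0.01024584,  0.00552766]), np.float64(0.0021989748540280412)) [ 0.60445376 -0.0060205 ] [ 0.60883864 -0.00960151]
lips side
[ 0.47336956 -0.00431614  0.092     ]
[ 0.46798625 -0.04776202  0.092     ]
[ 0.57518052 -0.01774582  0.096     ]
[ 0.57459329 -0.04727764  0.096     ]
floor centre line, wide front/back
[ 0.47029611 -0.03832986  0.06      ]
[ 0.57601125 -0.04186129  0.069     ]
```

Rest centre is (0.523, −0.034) with yaw −2.6°, and bolts, plate and forks agree. Next I move down over the torch, offset slightly away from the small dark pair.

Call:
apply_moves(
  plan=[
    [0,[-0.19,-0.06,0.4],0],
    [0,[0,0,0.8],0],
    [0,[0,0,0.8],0],
    [0,[0,0,0.8],0],
    [0,[0,0,0.8],0],
    [0,[0,0,0.8],0],
    [0,[0,0,0.4],0],
    [0,[0,0,0],0],
  ],
  squeeze=40,
)

```text
time_s: 16.8
tcp_pos: [0.5261, -0.2751, 0.061]
eef_rot: [-179.8, -0.1, 120.5]
contact_force: [0.8, -0.6, 0.6]
gripper_width: 0.0878
```

```bash
python3 - <<'E'
from h import *
from plant import viewer,get_state
ct=viewer.capture('top');cs=viewer.capture('side')
crop(cs,340,90,450,220,5,'pics/s6.png',1.4)
cv2.imwrite('pics/t6.png',ct['frame'])
E
```

```text
(no output)
```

View pics/s6.png

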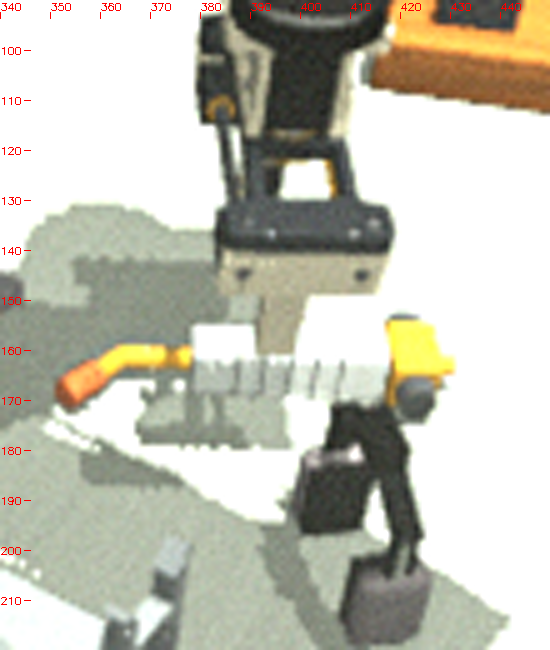

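View pics/t6.png

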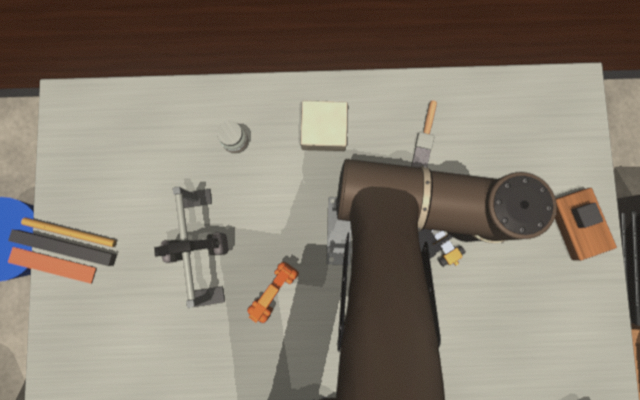

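The near finger sits over the handle at (395,158), and the body clears the small pair at (412,180). Down and grip.

Call:
apply_moves(
  plan=[
    [0,[0,0,0.5],0],
    [0,[0,0,0.46],0],
    [0,[0,0,0],0],
    [255,[0,0,0],0],
    [255,[0,0,0],0],
    [255,[0,0,0],0],
    [255,[0,0,0],0],
    [255,[0,0,0],0],
    [255,[0,0,0],0],
    [255,[0,0,0],0],
    [255,[0,0,0],0],
    [255,[0,0,0],0],
  ],
  squeeze=40,
)

```text
time_s: 18.4
tcp_pos: [0.5272, -0.2751, 0.0145]
eef_rot: [-180.0, -0.0, 120.5]
contact_force: [-0.7, 1.7, 2.0]
gripper_width: 0.0279
```

```bash
python3 - <<'E'
from h import *
from plant import viewer,get_state
s=get_state();print(s['tcp_pos'],s['gripper_width'],s['contact_force'])
cs=viewer.capture('side')
crop(cs,340,90,450,220,5,'pics/s7.png',1.4)
E
```

```text
[ 0.52720811 -0.27510326  0.01448202] 0.027863778623006184 [-0.71171332  1.65677452  2.00255431]
```

View pics/s7.png

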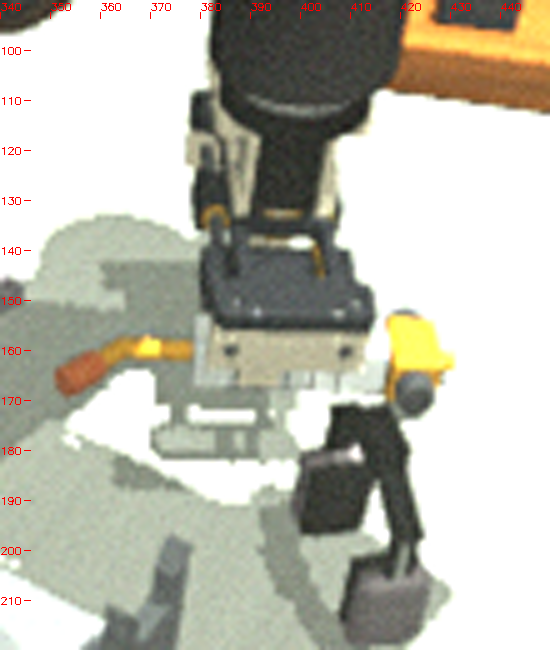

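Call:
apply_moves(
  plan=[
    [255,[0,0,-0.4],0],
    [255,[0,0,-0.7],0],
    [255,[0,0,-0.7],0],
    [255,[0,0,-0.7],0],
    [255,[0,0,-0.7],0],
    [255,[0,0,-0.5],0],
    [255,[0,0,0],0.8],
    [255,[0,0,0],1],
    [255,[0,0,0],1],
    [255,[0,0,0],1],
    [255,[0,0,0],1],
    [255,[0,0,0],0.7],
  ],
)

```text
time_s: 19.95
tcp_pos: [0.5272, -0.2752, 0.1987]
eef_rot: [-180.0, -0.0, 87.3]
contact_force: [0.0, -0.7, -3.6]
gripper_width: 0.0282
```

Call:
apply_moves(
  plan=[
    [255,[0.3,0,0],0],
    [255,[0.6,0,0],0],
    [255,[0.7,0,0],0],
    [255,[0.7,0,0],0],
    [255,[0.7,0,0],0],
    [255,[0.7,-0.1,0],0],
    [255,[0.6,-0.05,0],0],
    [255,[0.45,0,0],0],
    [255,[0,0,0],0],
    [255,[0,0,0],0],
  ],
)

```text
time_s: 21.2
tcp_pos: [0.5302, -0.0375, 0.1994]
eef_rot: [-180.0, 0.0, 87.5]
contact_force: [0.3, -0.4, -3.7]
gripper_width: 0.0275
```

```bash
python3 - <<'E'
from h import *
from plant import viewer,get_state
cs=viewer.capture('side');ct=viewer.capture('top')
pickle.dump(ct,open('top8.pkl','wb'));pickle.dump(cs,open('side8.pkl','wb'))
s=get_state();print(s['tcp_pos'],s['eef_rot'],s['gripper_width'],s['contact_force'],s['moment'])
crop(cs,280,80,430,250,4,'pics/s8.png',1.3)
cv2.imwrite('pics/t8.png',ct['frame'])
E
```

```text
[ 0.53026839 -0.03803606  0.1994061 ] [-1.79983804e+02  5.22569943e-03  8.74547950e+01] 0.02818721795504212 [ 0.17870991 -1.57170896 -2.86741265] [-0.05601363 -0.25835418 -0.01408801]
```

View pics/s8.png

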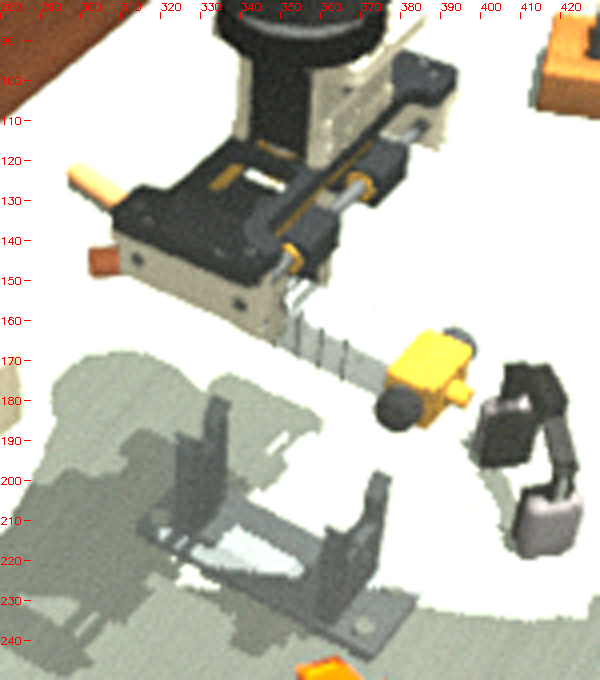

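View pics/t8.png

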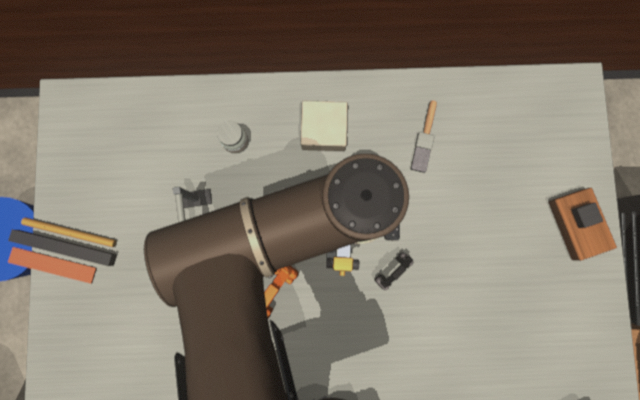

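```bash
python3 - <<'E'
from h import *
cs,ct=load('side8'),load('top8')
tcp=np.array([.5302,-.0378,.1994]);yaw=np.radians(-2.6)
x=np.array([np.cos(yaw),np.sin(yaw),0]);y=np.array([-x[1],x[0],0]);z=np.array([0,0,1.])
m=tcp-.0066*x
for n,a in(('hback +y top',(-66,14,15)),('hback -y top',(-66,-14,15)),('hback +y bot',(-66,14,-15)),('knob+ tip',(-80,34,0)),('knob- tip',(-80,-34,0)),('nozzle',(117,39,0))):
  X=m+(a[0]*x+a[1]*y+a[2]*z)/1000; print(n,proj(cs,X).round(1),proj(ct,X).round(1))
crop(cs,340,140,410,200,9,'pics/s8b.png',1.2)
crop(ct,315,230,375,285,9,'pics/t8b.png',1.8)
E
```

```text
hback +y top [378.5 168.9] [337.1 256.6]
hback -y top [385.4 161.1] [350.8 256.8]
hback +y bot [377.  179.9] [336.5 256.5]
knob+ tip [379.  183.1] [327.1 263.2]
knob- tip [395.4 163.8] [359.8 263.7]
nozzle [297.  147.7] [326.  169.8]
```

View pics/s8b.png

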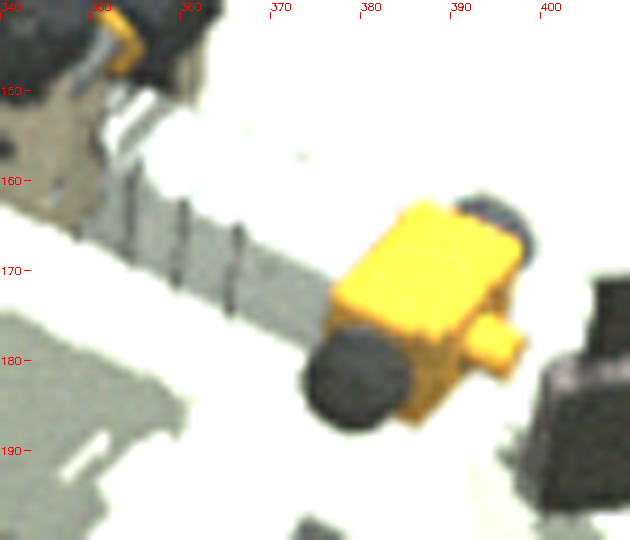

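View pics/t8b.png

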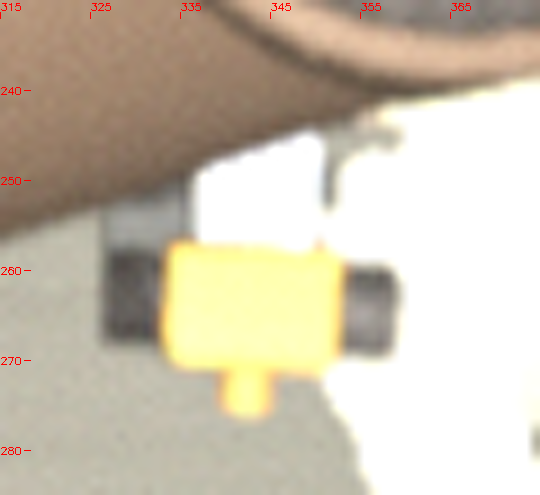

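Observed knob tips (top 326/359, side (379,182)) match the predicted ones within 1 px, so the torch is level and where expected. I'll correct y by 3 mm and go down.

Call:
apply_moves(
  plan=[
    [255,[0.05,0,0.4],0],
    [255,[0,0,0.6],0],
    [255,[0,0,0.6],0],
    [255,[0,0,0.2],0],
    [255,[0,0,0],0],
    [255,[0,0,0],0],
  ],
)

```text
time_s: 22.05
tcp_pos: [0.5315, -0.0351, 0.1108]
eef_rot: [179.9, -0.0, 87.5]
contact_force: [0.1, 0.6, -3.5]
gripper_width: 0.0279
```

```bash
python3 - <<'E'
from h import *
from plant import viewer,get_state
cs=viewer.capture('side');ct=viewer.capture('top')
pickle.dump(ct,open('top9.pkl','wb'));pickle.dump(cs,open('side9.pkl','wb'))
s=get_state();print(s['tcp_pos'],s['eef_rot'],s['contact_force'])
crop(cs,290,130,400,250,6,'pics/s9.png',1.3)
crop(ct,315,210,375,285,8,'pics/t9.png',1.8)
E
```

```text
[ 0.5313434  -0.03500871  0.1107202 ] [ 1.79886518e+02 -2.87905978e-02  8.74678297e+01] [ 1.08651987 -0.54216613 -3.10775833]
```

View pics/s9.png

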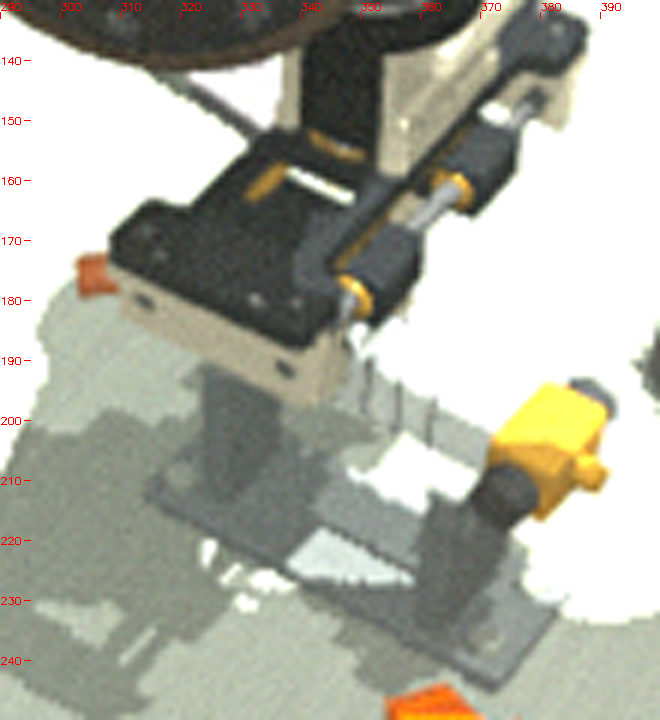

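View pics/t9.png

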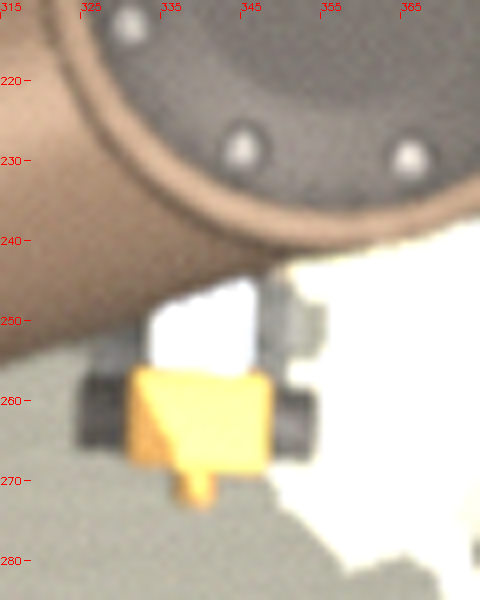

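```bash
python3 - <<'E'
from h import *
ct=load('top9')
for a in((333.6,252),(346.8,252)):print(plane(ct,a,.1255))
for a in((324.8,261.5),(354.3,262)):print('knob',plane(ct,a,.111))
yaw=np.radians(-2.6)
for x in(-.05,-.08): print('rest axis',.523+x*np.cos(yaw),-.0343+x*np.sin(yaw))
print('valve front', plane(ct,(339.5,256.5),.1255))
E
```

```text
[ 0.46777409 -0.01639421  0.1255    ]
[ 0.46689271 -0.04610873  0.1255    ]
knob [0.44685596 0.00393988 0.111     ]
knob [ 0.44373986 -0.06321786  0.111     ]
rest axis 0.4730514715104643 -0.03203185059353731
rest axis 0.4430823544167428 -0.030670960949659695
valve front [ 0.45733523 -0.02932179  0.1255    ]
```

Handle centre y −0.031 against a rest axis of −0.032, and x matches too. Lowering slowly.

Call:
apply_moves(
  plan=[
    [255,[0,0,0.2],0],
    [255,[0,0,0.15],0],
    [255,[0,0,0.1],0],
    [255,[0,0,0],0],
  ],
)

```text
time_s: 22.65
tcp_pos: [0.5302, -0.0352, 0.0864]
eef_rot: [-179.9, 0.0, 87.5]
contact_force: [-1.0, 0.2, -3.7]
gripper_width: 0.0273
```

Call:
apply_moves(
  plan=[
    [255,[0,0,0.1],0],
    [255,[0,0,0.06],0],
    [255,[0,0,0],0],
    [255,[0,0,0],0],
  ],
)

```text
time_s: 23.15
tcp_pos: [0.5307, -0.0351, 0.0792]
eef_rot: [180.0, -0.0, 87.5]
contact_force: [0.1, 0.2, -4.3]
gripper_width: 0.0278
```

Call:
apply_moves(
  plan=[
    [255,[0,0,0.05],0],
    [255,[0,0,0],0],
    [255,[0,0,0],0],
  ],
)

```text
time_s: 23.52
tcp_pos: [0.5306, -0.0351, 0.0766]
eef_rot: [180.0, 0.0, 87.5]
contact_force: [0.5, 0.2, -4.2]
gripper_width: 0.028
```

Call:
apply_moves(
  plan=[
    [255,[0,0,0.04],0],
    [255,[0,0,0],0],
    [255,[0,0,0],0],
  ],
)

```text
time_s: 23.9
tcp_pos: [0.5308, -0.0351, 0.0747]
eef_rot: [180.0, -0.0, 87.5]
contact_force: [0.0, 0.1, -2.4]
gripper_width: 0.0277
```

Call:
apply_moves(
  plan=[
    [255,[0,0,0.03],0],
    [255,[0,0,0],0],
    [255,[0,0,0],0],
  ],
)

```text
time_s: 24.28
tcp_pos: [0.5309, -0.035, 0.0743]
eef_rot: [179.9, 0.0, 87.5]
contact_force: [-3.6, 1.0, 9.9]
gripper_width: 0.0276
```

Contact at exactly the seated height (TCP 0.0743). Release and withdraw upward.

Call:
apply_moves(
  plan=[
    [255,[0,0,-0.02],0],
    [200,[0,0,0],0],
    [150,[0,0,0],0],
    [80,[0,0,0],0],
    [0,[0,0,0],0],
    [0,[0,0,0],0],
    [0,[0,0,0],0],
    [0,[0,0,0],0],
  ],
)

```text
time_s: 25.28
tcp_pos: [0.5306, -0.0351, 0.0741]
eef_rot: [-180.0, 0.0, 87.5]
contact_force: [0.6, -0.8, -0.9]
gripper_width: 0.0803
```

Call:
apply_moves(
  plan=[
    [0,[0,0,0],0],
    [0,[0,0,-0.3],0],
    [0,[0,0,-0.6],0],
    [0,[0,0,-0.8],0],
    [0,[0,0,-0.8],0],
    [0,[0,0,-0.8],0],
    [0,[0,0,-0.6],0],
    [0,[-0.5,0,0],0],
    [0,[-1,0,0],0],
    [0,[-1,0,0],0],
    [0,[-1,0,0],0],
    [0,[-1,0,0],0],
  ],
)

```text
time_s: 26.78
tcp_pos: [0.5203, -0.2615, 0.2705]
eef_rot: [179.9, 0.0, 87.5]
contact_force: [0.4, 0.4, -0.1]
gripper_width: 0.0874
```

Call:
apply_moves(
  plan=[
    [0,[-1,0,0],0],
    [0,[-0.5,0,0],0],
    [0,[0,0,0],0],
    [0,[0,0,0],0],
  ],
)

```text
time_s: 27.28
tcp_pos: [0.5172, -0.3346, 0.2697]
eef_rot: [180.0, 0.0, 87.4]
contact_force: [-0.1, -0.0, -1.1]
gripper_width: 0.0875
```

```bash
python3 - <<'E'
from h import *
from plant import viewer,get_state
cs=viewer.capture('side');ct=viewer.capture('top')
pickle.dump(ct,open('top10.pkl','wb'));pickle.dump(cs,open('side10.pkl','wb'))
s=get_state();print(s['time_s'],s['tcp_pos'],s['contact_force'])
crop(cs,290,150,400,250,6,'pics/s10.png',1.2)
cv2.imwrite('pics/s10f.png',cs['frame'])
cv2.imwrite('pics/t10.png',ct['frame'])
E
```

```text
27.375 [ 0.51741327 -0.33405829  0.2696897 ] [-0.13539994 -0.11935096  1.09299529]
```

View pics/s10.png

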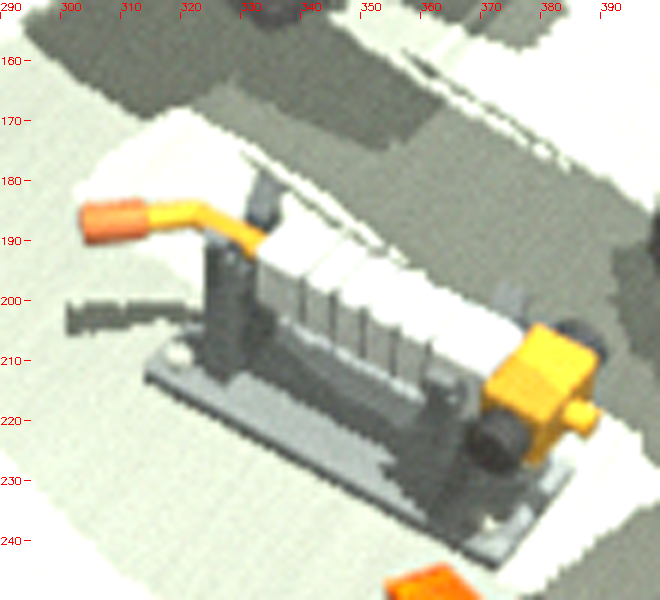

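View pics/s10f.png

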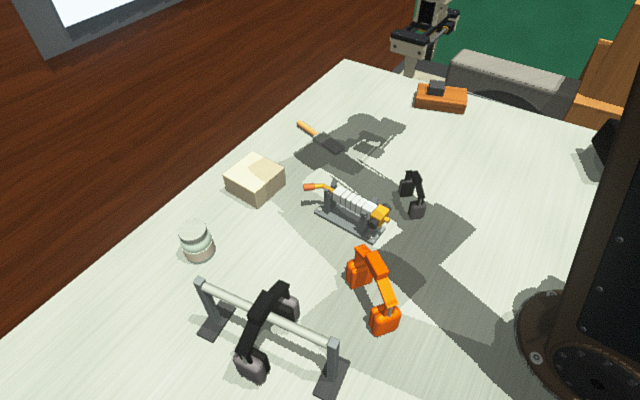

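View pics/t10.png

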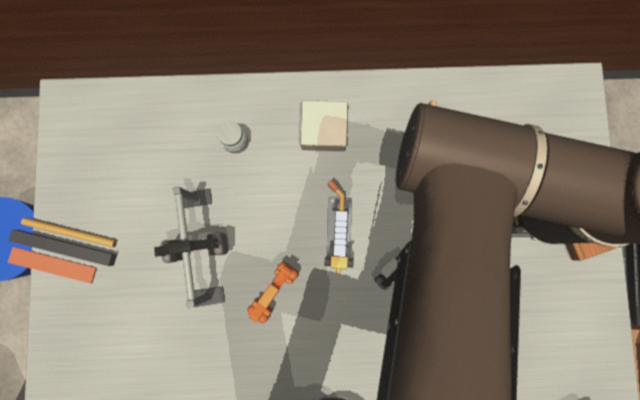

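The torch lies in both forks: neck in the narrow one at (330,188) and handle in the wide one at (365,213) in the side view. One two-view height check, then I hand in.

```bash
python3 - <<'E'
from h import *
cs,ct=load('side10'),load('top10')
crop(ct,315,170,370,280,6,'pics/t10b.png',1.3)
yaw=np.radians(-2.6)
x=np.array([np.cos(yaw),np.sin(yaw),0]);y=np.array([-x[1],x[0],0]);z=np.array([0,0,1.])
m=np.array([.5236,-.0348,.075])
for n,a in(('front+top',(40,14,15)),('front-top',(40,-14,15)),('back+top',(-66,14,15)),('back-top',(-66,-14,15)),('nozzle',(117,39,0))):
  X=m+(a[0]*x+a[1]*y+a[2]*z)/1000; print(n,proj(cs,X).round(1),proj(ct,X).round(1))
E
```

```text
front+top [331.9 191.7] [334.4 210.8]
front-top [338.6 184.6] [346.3 210.9]
back+top [372.2 211.5] [333.9 256.1]
back-top [378.5 203.8] [345.9 256.3]
nozzle [299.1 189. ] [324.2 179.4]
```

View pics/t10b.png

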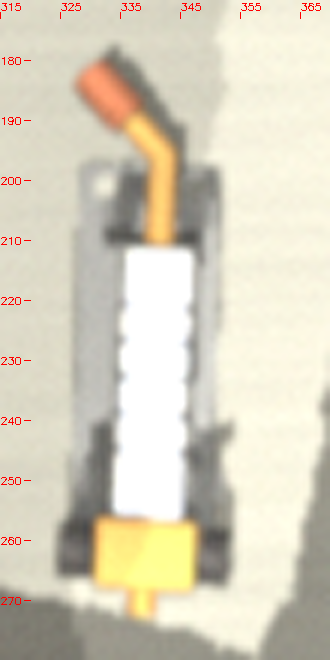

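```bash
python3 - <<'E'
from h import *
cs,ct=load('side10'),load('top10')
crop(cs,298,172,388,232,8,'pics/s10b.png',.95)
yaw=np.radians(-2.6)
x=np.array([np.cos(yaw),np.sin(yaw),0]);y=np.array([-x[1],x[0],0]);z=np.array([0,0,1.])
m=np.array([.5236,-.0348,.075])
f=cv2.imread('pics/s10b.png')
for a in((40,14,15),(40,-14,15),(-66,14,15),(-66,-14,15),(117,39,0),(78,0,0),(40,14,-15),(40,0,0)):
  p=(proj(cs,m+(a[0]*x+a[1]*y+a[2]*z)/1000)-[298,172]+.5)*8
  cv2.circle(f,(int(p[0]),int(p[1])),3,(255,0,255),1)
cv2.imwrite('pics/s10c.png',f)
E
```

```text
(no output)
```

View pics/s10c.png

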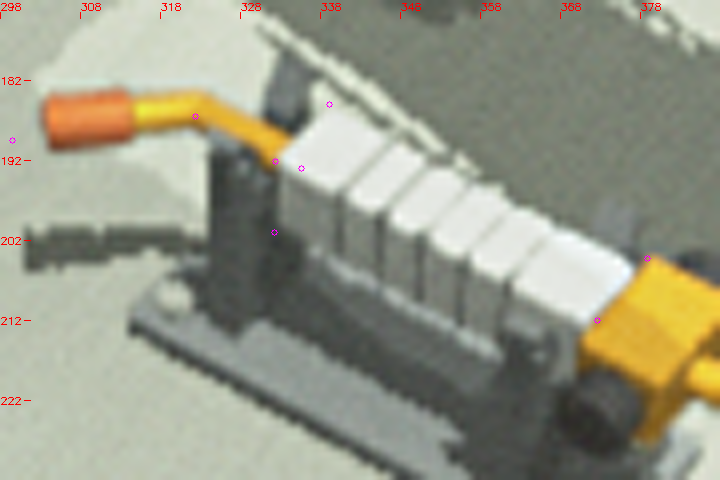

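```bash
python3 - <<'E'
from plant import close_job
print(close_job())
E
```

```text
the job is handed in; nothing more can be done
None
```

I hung the large dark ear defenders over the bar first, then laid the brazing torch in its rest. I handed the job in at about 27.4 s, with the gripper open and well clear of everything.

- **Ear defenders:** the last pictures from both cameras show one cup on each side of the bar and the crown block resting on it. They hang freely, and nothing else touches them.
- **Torch:** contact came at TCP z = 0.0743 m, against 0.0745 m expected when fully seated. The last pictures show the neck in the narrow fork, the handle in the wide one and the valve block behind. The handle corners fell within about 2 px of the predicted seated pose.
- **Disagreement:** the nozzle tip appeared about 4–5 px from my simple projection of it. I put this down to how I modelled the bend, because the neck and handle agreed, but I did not check it further.
- **Bystanders:** the firebrick, jar and brush look unmoved in the last side view, as do the smaller dark and orange look-alikes. In the last top view the arm hid most of the brush and part of the small dark pair.
- **Forces:** the largest wrist force I saw was about 10 N, as the torch seated.

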